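Scoop walnuts into the porcelain bowl

TASK

Use the steel scoop to take walnuts from the blue-grey wooden dish and tip them into the white porcelain bowl, until at least three of the five are in the bowl; never handle the nuts with the fingers. Any nut not moved stays in the dish, none on the table. Leave the bowl about where it stands, do not disturb the other things, and finally lay the scoop back on its cork mat, right side up.

Things in the scene. Friction and masses are not known exactly. Their poses are not given: they have to be found in the camera images.
- scoop: Steel scoop with wooden handle, 205 mm long, about 180 g, loose, starts right side up on the mat. Origin: middle of the pan's underside; x to the front lip, z up. Pan: flat floor 100 mm long (x -50 to 50 mm), 3 mm thick, 105 mm wide outside, 100 inside; side walls 34 mm high, back wall (x = -50 mm) 42 mm high; front open.
- scoop_grip (a point): Good grip point on the scoop's handle, at x -85, y 0, z 65 mm in the scoop's frame (axes as the scoop's). The handle is a straight level wooden bar along x, from scoop x -55 to -155 mm, 20 mm wide (y), 24 mm high, its middle 65 mm above the pan's underside. Fingers close along y, from above.
- scoop_lip (a point): Middle of the scoop's open front edge, on the underside: x 50, y 0, z 0 mm in the scoop's frame.
- dish: Blue-grey painted wooden trough dish, fixed, 134 x 286 x 40 mm outside. Origin: centre of its underside; z up, long axis y. Flat inner floor at z 8 mm, 122 mm wide (x), 210 mm long (y -105 to 105 mm). Long sides: upright, 6 mm thick, 40 mm high. Ends slope outwards at 45 degrees up to 40 mm. Walnuts start in its +y half (y 15 to 100 mm); the -y half is empty: room to lower the scoop, lip to +y.
- walnut0: Walnut, a 32 mm brown ball of about 14 g that rolls freely; origin at its centre. Starts on the dish's floor.
- walnut1: Walnut, a 32 mm brown ball of about 14 g that rolls freely; origin at its centre. Starts on the dish's floor.
- walnut2: Walnut, a 32 mm brown ball of about 14 g that rolls freely; origin at its centre. Starts on the dish's floor.
- walnut3: Walnut, a 32 mm brown ball of about 14 g that rolls freely; origin at its centre. Starts on the dish's floor.
- walnut4: Walnut, a 32 mm brown ball of about 14 g that rolls freely; origin at its centre. Starts on the dish's floor.
- bowl: White porcelain bowl, loose, about 450 g, round, rim diameter 170 mm, 65 mm high. Origin: centre of its underside; z up.
- mat: Cork mat, fixed, 230 x 150 x 4 mm (x, y, z); origin: centre of its underside. The scoop starts on it, pan towards its +x end.
- pot: Bystander: empty beige ceramic pot, loose, 100 mm diameter, 90 mm high; origin at the centre of its underside.
- opener: Bystander: chrome bottle opener lying on the table, loose, about 155 x 44 x 8 mm; origin about mid-length on its underside.
Mind the look-alikes: they are no part of the job. What is shaped like the walnut4 but orange or purple is not meant.

How it is judged:
By the outcome, as a careful person would: the job done as asked, in the order asked, and still so for the second after the job is handed in, with the robot touching nothing.
It also fails if it takes over 64 s, if anything falls off the work surface, if the arm or the gripper's body presses on something with over 40 N, if the wrist force passes 120 N, or if a joint passes its speed limit or range.

ROBOT

A 7-joint arm with a two-finger parallel gripper is mounted at the origin on the work surface. World frame = base frame: x ahead of the robot, y to its left, z up, the work surface at z = 0. Lengths are in m, angles in rad, forces in N, time in s.
With the tool pointing down it reaches from about 0.425 to 1.025 m from the base axis. Payload 9.4 kg.
Tool frame: the origin (TCP) lies on the mounting face of the last link; the fingertips stand 186 mm ahead of it and the grasp point (between the pads) lies 167 mm ahead of it; z points along the fingers, y is the line along which they close (so a half turn about z gives the same grasp; the last joint's range is limited). The gripper opens to 93 mm and grips with 3 to 60 N. Pads are 15 mm wide; open, the fingers measure 128 mm over their backs; the gripper's body (75 mm by 188 mm) begins 65 mm behind the grasp point.
Start: joints at [1.096, 0.599, -0.003, 1.599, 0.002, 0.943, -0.08], TCP at [0.281, -0.668, 0.405] pointing down, gripper open.
Joint ranges: [-2.57, 2.57], [-0.35, 1.97], [-1.29, 1.29], [0.11, 2.56], [-1.05, 4.19], [0.11, 1.86], [-2.63, 2.63]. Speed limits (rad/s): [2.22, 2.22, 3.01, 3.01, 3.14, 3.14, 3.14].

INTERFACE

Orientations are given as a rotation vector (axis times angle).
In Python, from cell import bot gives the robot as it stands.
- The arm moves only by the shell command python3 -m pendant 'ROWS' [OPENING] [FORCE]. ROWS is JSON, a list that holds one entry, the list of rows, each a list of 4 numbers: the shift along the tool's x, y, z in m, then the turn about the tool's z in rad. In form: [[[x, y, z, yaw], ...]]. A call has 1 to 20 rows; each row is the pose to reach, as a shift and turn from the pose commanded when the call began, along the tool's axes at that moment; what a row does not reach only later rows make up. A row lasts 1/8 s, in which the tool goes at most 62.5 mm and 10.7 degrees, less where a joint would pass 70% of its speed; a pose out of reach is approached as far as the arm can. A call with a gripper value outside its range is refused whole. OPENING is the opening, from 0 (shut) to 1 (fully open), set as the call begins (- or left out, the last holds). The fingers move at their own pace and stop on an object; FORCE is the grip in N (left out, the last holds). Time passes only in rows, so rows that repeat a pose let the fingers close. It gives the time, the measured TCP pose, the force, the opening and the grip force at its end, in the units of the state.
- bot.read_state(): the state, without advancing time (a new reading comes with each control period).
- bot.grab_frame(name): name is "scene" or "top" or "wrist"; returns a dict with "frame" (400x640x3 uint8, blue, green, red), "fx", "fy", "cx", "cy" (pixels), "rvec" (rotation vector, rad) and "tvec" (3), from world to camera coordinates, as OpenCV has them; the wrist camera has in their place "mount" (4x4, takes a point from camera to tool coordinates, whose origin is the TCP and whose axes are the flange's). Camera axes: x right, y down, z forward; pixel columns grow to the right and rows downward; lengths in m; the calibration is good to about 2 mm. A picture is of the moment at which its call begins: read the wrist's pose just before it. There is no depth.
- bot.job_done(): hands the job in; it is judged then, once.
Trained networks look in the newest picture that a camera, given by its name, has taken for a name from the list of things; names that differ only in an ending like _2 or _b are one class to them, and where a whole thing is asked for, a point or a joint stands for the part that bears it (a point fixed in the world has none). Each returns a list of dicts, best first, with "p" (0 to 1); they miss things now and then, are a little off and sometimes report something else, mostly with a low value. They report only what shows in the picture. A call takes as long as a camera call. They do not tell look-alikes from the thing itself.
- bot.outline_of(camera, target): "mask" (400x640 bool, what is visible of it).
- bot.mark_of(camera, target): "xyz" ([x, y, z] in m, in the coordinates of the camera as it stood for that picture, good to about 4 mm: a listed point, or the origin of a listed thing).
The state is a dict: "time_s": time; "joint_pos": joint angles; "qd": joint speeds; "tau": joint torques, N m; "ee_pos": TCP position; "eef_rot": TCP orientation; "contact_force": force on the tool from outside, world axes, zero at the start; "wrist_torque": the same for the moment, N m; "gripper_width": finger opening in m; "grasp_force": force on a finger pad.
Only numpy, scipy, OpenCV 4.12 (cv2) and the standard library are available. Lean on these libraries where they do the work, as an engineer would, in place of code of your own. Each camera call takes 0.05 s, during which the arm holds its last target. There are 200 camera calls.

## Working session

There is one attempt and no reset: what is moved stays moved. The work goes in short steps, Python scripts to look and compute and a shell command to move; the robot and the scene stay as the last step left them, time stands still between calls to the robot, and variables do not carry over. Pictures are saved under pics/ and viewed, at most 15 in all, crops included, and the job is handed in when it is done.

```bash
mkdir -p pics; cat > h.py <<'E'
import numpy as np,cv2
from cell import bot
from scipy.spatial.transform import Rotation as R
def shot(c):
    s=bot.read_state(); f=bot.grab_frame(c)
    if c=="wrist":
        T=np.eye(4);T[:3,:3]=R.from_rotvec(s["eef_rot"]).as_matrix();T[:3,3]=s["ee_pos"];W=T@np.array(f["mount"])
    else:
        W=np.eye(4);r=R.from_rotvec(np.ravel(f["rvec"])).as_matrix();W[:3,:3]=r.T;W[:3,3]=-r.T@np.ravel(f["tvec"])
    return f,W
def pix(f,W,p):
    q=np.linalg.inv(W)@np.r_[p,1];return [round(f["fx"]*q[0]/q[2]+f["cx"]),round(f["fy"]*q[1]/q[2]+f["cy"])]
def marks(c,W,names,n=1,f=None):
    for t in names:
        for m in bot.mark_of(c,t)[:n]:
            p=(W@np.r_[m["xyz"],1])[:3];print(c,t,round(m["p"],2),p.round(3),pix(f,W,p) if f else "")
def ray(f,W,u,v,z):
    d=W[:3,:3]@np.array([(u-f["cx"])/f["fx"],(v-f["cy"])/f["fy"],1]);o=W[:3,3];return o+d*(z-o[2])/d[2]
def axis(f,W,c,t,z):
    m=bot.outline_of(c,t)
    if not m:return
    ys,xs=np.nonzero(m[0]["mask"])
    P=np.array([ray(f,W,x,y,z)[:2] for x,y in zip(xs,ys)],np.float32)
    print(c,t,"rect at z",z,cv2.minAreaRect(P))
def st():
    s=bot.read_state();print({k:np.round(s[k],3) for k in("time_s","joint_pos","ee_pos","eef_rot","contact_force","wrist_torque","gripper_width","grasp_force")})
E
python3 - <<'E'
from h import *
st()
for c in("top","scene"):
    f,W=shot(c);cv2.imwrite(f"pics/{c}0.png",f["frame"]);print(c,W.round(3).tolist(),f["fx"])
    marks(c,W,["scoop","scoop_grip","scoop_lip","dish","bowl","mat","pot","opener"],1,f);marks(c,W,["walnut0"],8,f)
    if c=="top":
        axis(f,W,c,"dish",.04);axis(f,W,c,"mat",.004);axis(f,W,c,"scoop",.03);axis(f,W,c,"bowl",.065)
E
```

```text
{'time_s': np.float64(0.0), 'joint_pos': array([ 1.096,  0.6  , -0.003,  1.6  ,  0.002,  0.943, -0.08 ]), 'ee_pos': array([ 0.281, -0.668,  0.404]), 'eef_rot': array([-3.078e+00, -6.200e-01,  1.000e-03]), 'contact_force': array([-0.012, -0.259,  0.262]), 'wrist_torque': array([-0.042,  0.073, -0.007]), 'gripper_width': np.float64(0.093), 'grasp_force': np.float64(0.0)}
top [[-0.001, -0.99, 0.139, 0.512], [-1.0, 0.002, 0.007, 0.025], [-0.007, -0.139, -0.99, 0.965], [0.0, 0.0, 0.0, 1.0]] 424.52279099965574
top scoop 0.58 [0.578 0.103 0.001] [287, 234]
top scoop_grip 0.86 [0.498 0.099 0.072] [286, 270]
top scoop_lip 0.64 [ 0.554 -0.184  0.024] [416, 244]
top dish 0.85 [ 0.53  -0.234 -0.003] [436, 255]
top bowl 0.56 [ 0.567  0.31  -0.004] [196, 239]
top pot 0.72 [ 0.768 -0.079  0.003] [366, 152]
top opener 0.61 [ 0.563 -0.223  0.027] [434, 240]
top walnut0 0.75 [ 0.565 -0.222  0.025] [433, 239]
top walnut0 0.73 [ 0.696 -0.303  0.017] [466, 181]
top walnut0 0.71 [ 0.569 -0.148  0.022] [400, 237]
top walnut0 0.6 [ 0.662 -0.221  0.018] [430, 196]
top walnut0 0.54 [ 0.5   -0.216  0.022] [432
[... 848 characters left out ...]
492 0.093 0.069] [357, 179]
scene scoop_lip 0.94 [0.63  0.104 0.001] [344, 230]
scene dish 0.64 [ 0.529 -0.231 -0.001] [251, 183]
scene bowl 0.64 [ 0.574  0.315 -0.   ] [427, 235]
scene mat 0.56 [ 0.527  0.104 -0.003] [355, 207]
scene pot 0.87 [ 0.769 -0.082 -0.001] [259, 249]
scene opener 0.71 [ 0.777  0.206 -0.002] [366, 282]
scene walnut0 0.67 [ 0.498 -0.215  0.021] [259, 172]
scene walnut0 0.66 [ 0.552 -0.179  0.024] [262, 184]
scene walnut0 0.62 [ 0.569 -0.223  0.025] [246, 184]
scene walnut0 0.55 [ 0.662 -0.227  0.016] [229, 206]
scene walnut0 0.44 [ 0.506 -0.142  0.025] [280, 178]
scene walnut0 0.43 [ 0.691 -0.309  0.013] [199, 207]
scene walnut0 0.39 [ 0.571 -0.144  0.023] [269, 191]
```

View pics/top0.png

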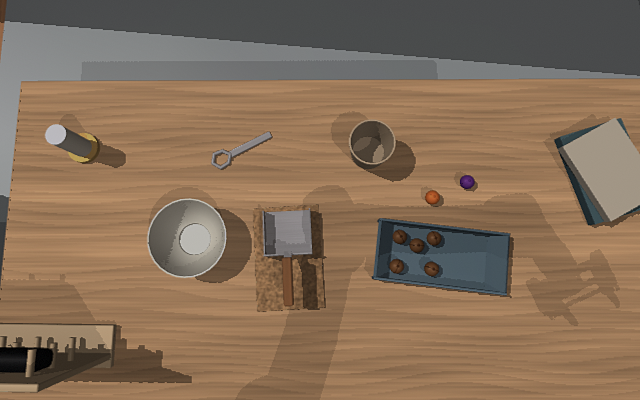

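View pics/scene0.png

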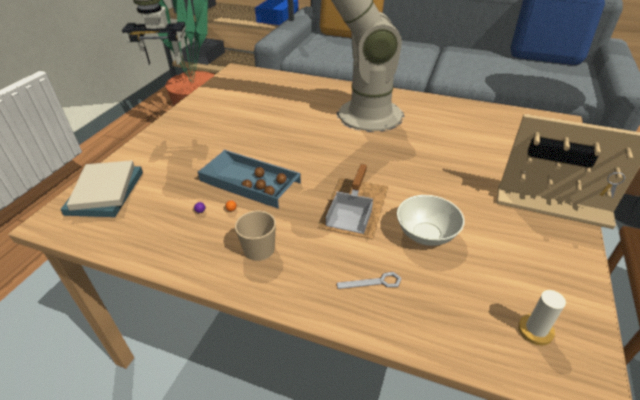

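```bash
cat >> h.py <<'E'
def go(p,deg):
    "shift/turn for grasp point p (m), tool x heading deg"
    s=bot.read_state();M=R.from_rotvec(s["eef_rot"]).as_matrix();h=np.degrees(np.arctan2(M[1,0],M[0,0]))
    g=np.array(s["ee_pos"])+M[:,2]*.167
    print("grasp pt",g.round(4),"heading",h.round(2),"tilt",M[:,2].round(4),"-> shift",(M.T@(np.array(p)-g)).round(4),"turn",round(np.radians(((h-deg)+180)%360-180),3))
E
python3 -c "
from h import *
go([.495,.0985,.14],1.5)"
```

```text
grasp pt [ 0.2809 -0.6684  0.2377] heading 22.79 tilt [-0.  0. -1.] -> shift [ 0.4945 -0.6241  0.0977] turn 0.372
```

```bash
python3 -m pendant '[[[0.04,-0.05,0.008,0.05],[0.08,-0.1,0.016,0.1],[0.12,-0.15,0.025,0.15],[0.16,-0.2,0.03,0.2],[0.2,-0.25,0.04,0.25],[0.24,-0.3,0.045,0.3],[0.28,-0.35,0.055,0.35],[0.32,-0.4,0.06,0.372],[0.36,-0.45,0.07,0.372],[0.4,-0.5,0.08,0.372],[0.44,-0.55,0.085,0.372],[0.475,-0.6,0.095,0.372],[0.4945,-0.624,0.0977,0.372],[0.4945,-0.624,0.0977,0.372],[0.4945,-0.624,0.0977,0.372]]]' 1 && python3 - <<'E'
from h import *
f,W=shot("wrist");cv2.imwrite("pics/w1.png",f["frame"]);marks("wrist",W,["scoop","scoop_grip","scoop_lip","mat"],1,f);axis(f,W,"wrist","scoop",.035)
go([.495,.0985,.069],1.5)
E
```

```text
time_s: 3.08
ee_pos: [0.4948, 0.0981, 0.307]
eef_rot: [3.141, 0.041, -0.001]
contact_force: [0.1, -0.7, -0.3]
gripper_width: 0.0932
grasp_force: 0.0
wrist scoop 0.76 [0.578 0.102 0.002] [320, 94]
wrist scoop_grip 0.97 [0.496 0.097 0.067] [325, 219]
wrist scoop_lip 0.69 [0.631 0.104 0.004] [320, 18]
wrist mat 0.61 [0.53  0.1   0.002] [322, 155]
wrist scoop rect at z 0.035 ((0.5169926881790161, 0.09716472029685974), (0.23048599064350128, 0.10980775952339172), 3.173856019973755)
grasp pt [0.495  0.0973 0.1403] heading 1.37 tilt [ 3.e-04 -0.e+00 -1.e+00] -> shift [-0.     -0.0012  0.0713] turn -0.002
```

View pics/w1.png

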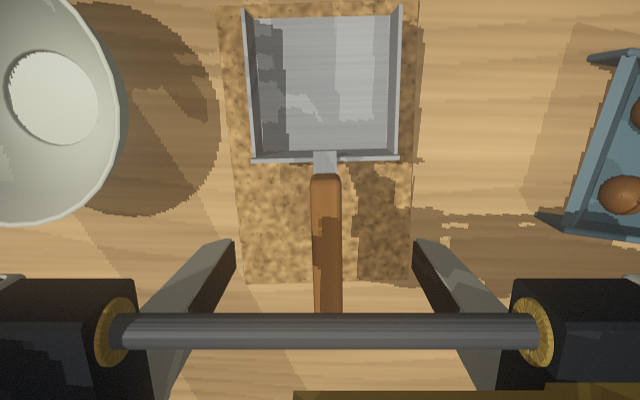

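```bash
python3 -m pendant '[[[0,0,0.035,-0.015],[0,0,0.06,-0.015],[0,0,0.071,-0.015],[0,0,0.071,-0.015]]]' 1 && python3 -m pendant '[[[0,0,0,0],[0,0,0,0],[0,0,0,0],[0,0,0,0],[0,0,0,0]]]' 0 50 &&  python3 -m pendant '[[[0,0,-0.03,0],[0,0,-0.07,0],[0,0,-0.11,0],[0,0,-0.11,0]]]' && python3 - <<'E'
from h import *
f,W=shot("wrist");marks("wrist",W,["scoop","scoop_grip","scoop_lip"],1,f)
f,W=shot("scene");marks("scene",W,["scoop","scoop_grip","scoop_lip"],1,f);cv2.imwrite("pics/s1.png",cv2.resize(f["frame"][100:280,250:450],None,fx=3,fy=3))
g=.14;go([.515,-.367,.14],84)
E
```

```text
time_s: 3.88
ee_pos: [0.495, 0.0981, 0.2357]
eef_rot: [3.141, 0.063, -0.002]
contact_force: [0.3, 0.5, -0.1]
gripper_width: 0.0933
grasp_force: 0.0
time_s: 4.5
ee_pos: [0.495, 0.0985, 0.2361]
eef_rot: [-3.141, -0.064, -0.0]
contact_force: [0.8, -0.1, -0.0]
gripper_width: 0.0471
grasp_force: 0.0
time_s: 5.0
ee_pos: [0.4955, 0.0985, 0.3485]
eef_rot: [-3.139, -0.064, -0.008]
contact_force: [0.1, 0.8, 0.6]
gripper_width: 0.0076
grasp_force: 0.0
wrist scoop 0.58 [0.581 0.102 0.003] [324, 94]
wrist scoop_grip 0.74 [0.501 0.096 0.068] [326, 199]
wrist scoop_lip 0.71 [0.633 0.106 0.005] [322, 30]
scene scoop 0.92 [0.578 0.101 0.004] [349, 217]
scene scoop_grip 0.72 [0.492 0.093 0.071] [357, 179]
scene scoop_lip 0.74 [0.631 0.103 0.001] [344, 230]
grasp pt [0.4946 0.0983 0.1781] heading 2.33 tilt [-1.7e-03 -6.0e-04 -1.0e+00] -> shift [0.0015 0.4657 0.0384] turn -1.425
```

View pics/s1.png

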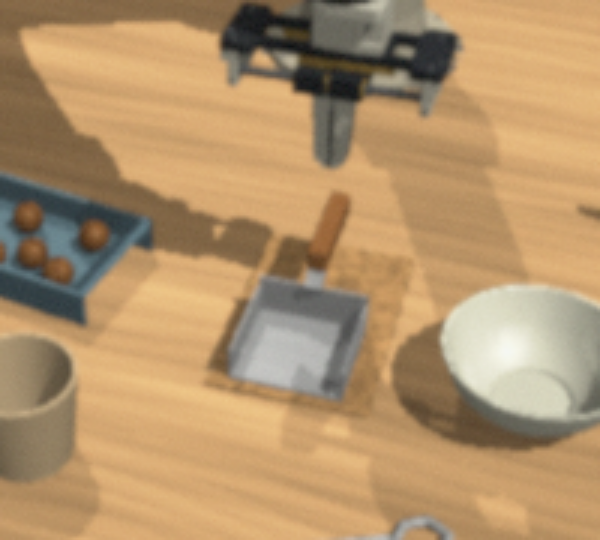

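```bash
python3 -m pendant '[[[0,0,0,0],[0,0,0,0],[0,0,0,0],[0,0,0,0],[0,0,0.02,0],[0,0,0.06,0],[0,0,0.09,0],[0,0,0.109,0],[0,0,0.109,0]]]' 0.6 && python3 -m pendant '[[[0,0,0,0],[0,0,0,0],[0,0,0,0],[0,0,0,0],[0,0,0,0],[0,0,0,0],[0,0,0,0]]]' 0 50 &&  python3 -m pendant '[[[0,0,-0.02,0],[0,0,-0.06,0],[0,0,-0.1,0],[0,0,-0.11,0],[0,0,-0.11,0]]]' && python3 - <<'E'
from h import *
st()
f,W=shot("wrist");marks("wrist",W,["scoop","scoop_grip","scoop_lip"],1,f)
f,W=shot("scene");marks("scene",W,["scoop","scoop_grip","scoop_lip"],1,f);cv2.imwrite("pics/s2.png",cv2.resize(f["frame"][100:280,250:450],None,fx=3,fy=3))
go([.515,-.367,.14],84)
E
```

```text
time_s: 6.52
ee_pos: [0.4948, 0.0984, 0.236]
eef_rot: [3.14, 0.064, -0.004]
contact_force: [0.1, 1.2, -0.1]
gripper_width: 0.0565
grasp_force: 0.0
time_s: 7.4
ee_pos: [0.495, 0.0984, 0.2373]
eef_rot: [-3.141, -0.064, -0.0]
contact_force: [-0.7, -1.7, 6.1]
gripper_width: 0.0199
grasp_force: 50.0
time_s: 8.02
ee_pos: [0.4948, 0.0986, 0.347]
eef_rot: [-3.141, -0.065, -0.001]
contact_force: [0.0, -1.3, -3.4]
gripper_width: 0.0198
grasp_force: 50.0
{'time_s': np.float64(8.025), 'joint_pos': array([-0.407,  0.424,  0.134,  2.162, -0.104,  0.561, -1.727]), 'ee_pos': array([0.495, 0.099, 0.347]), 'eef_rot': array([-3.141e+00, -6.500e-02, -1.000e-03]), 'contact_force': array([ 0.031, -1.346, -3.371]), 'wrist_torque': array([-0.022,  0.121, -0.025]), 'gripper_width': np.float64(0.02), 'grasp_force': np.float64(49.963)}
wrist scoop 0.95 [0.581 0.104 0.112] [321, 86]
wrist scoop_grip 0.57 [0.498 0.1   0.178] [320, 266]
wrist scoop_lip 0.52 [ 0.505 -0.135  0.022] [580, 190]
scene scoop 0.96 [0.577 0.098 0.11 ] [350, 186]
scene scoop_grip 0.85 [0.489 0.096 0.178] [359, 146]
scene scoop_lip 0.85 [0.627 0.107 0.108] [347, 200]
grasp pt [0.4948 0.0983 0.1793] heading 2.33 tilt [-1.2e-03 -5.0e-04 -1.0e+00] -> shift [0.0013 0.4658 0.0395] turn -1.425
```

View pics/s2.png

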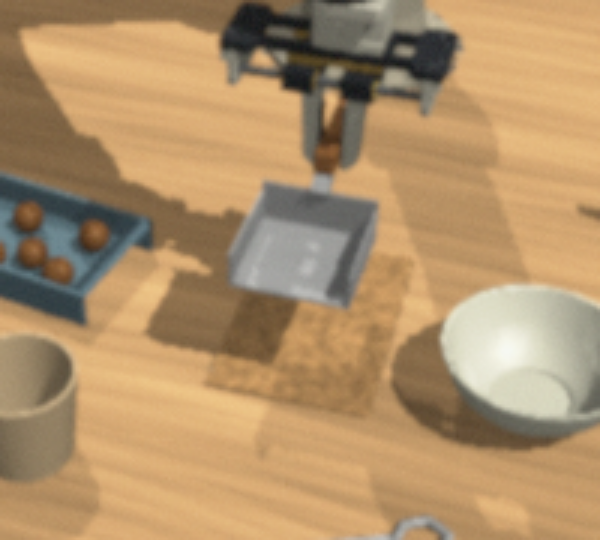

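```bash
python3 -m pendant '[[[0,0.05,0,-0.16],[0,0.1,0,-0.33],[0,0.16,0,-0.5],[0,0.22,0,-0.67],[0,0.28,0,-0.84],[0,0.34,0,-1.01],[0,0.4,0,-1.18],[0,0.44,0,-1.35],[0.001,0.466,0,-1.425],[0.001,0.466,0,-1.425],[0.001,0.466,0,-1.425]]]' && python3 - <<'E'
from h import *
f,W=shot("wrist");cv2.imwrite("pics/w2.png",f["frame"]);marks("wrist",W,["scoop","scoop_grip","scoop_lip","dish"],1,f);
axis(f,W,"wrist","dish",.04)
f,W=shot("top");marks("top",W,["scoop","scoop_grip","scoop_lip","dish"],1,f);axis(f,W,"top","dish",.04);axis(f,W,"top","scoop",.14)
go([.515,-.367,.14],84)
E
```

```text
time_s: 9.8
ee_pos: [0.515, -0.3663, 0.3466]
eef_rot: [-2.335, -2.1, -0.0]
contact_force: [1.4, 0.2, -1.7]
gripper_width: 0.0197
grasp_force: 50.0
wrist scoop 0.95 [ 0.523 -0.277  0.111] [320, 79]
wrist scoop_grip 0.79 [ 0.516 -0.365  0.178] [324, 268]
wrist dish rect at z 0.04 ((0.5132638812065125, -0.36885371804237366), (0.01916630193591118, 0.13304322957992554), 83.37602233886719)
top scoop 0.95 [ 0.521 -0.278  0.111] [474, 259]
top scoop_grip 0.59 [ 0.515 -0.366  0.18 ] [535, 261]
top scoop_lip 0.86 [ 0.53  -0.226  0.113] [448, 254]
top dish 0.72 [ 0.529 -0.233 -0.003] [436, 256]
top dish rect at z 0.04 ((0.5275152325630188, -0.23334082961082458), (0.28711608052253723, 0.13525812327861786), 82.92218017578125)
top scoop rect at z 0.14 ((0.5218237042427063, -0.31853628158569336), (0.1908300817012787, 0.10735350847244263), 83.66694641113281)
grasp pt [ 0.515  -0.3671  0.18  ] heading 83.98 tilt [ 0.e+00 -1.e-04 -1.e+00] -> shift [ 0.0001 -0.      0.04  ] turn -0.0
```

View pics/w2.png

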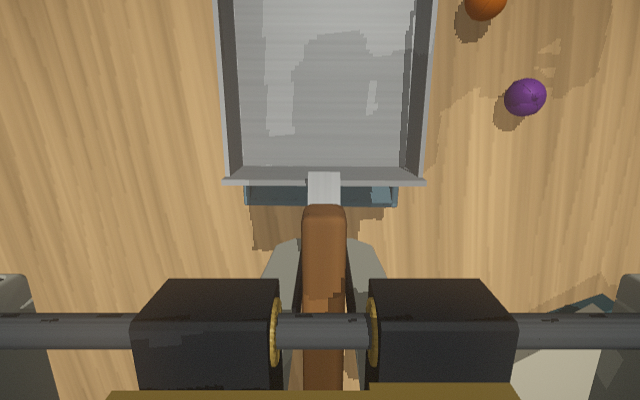

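```bash
python3 -m pendant '[[[-0.008,0,0.03,0.006],[-0.008,0,0.07,0.006],[-0.008,0,0.09,0.006],[-0.008,0,0.097,0.006],[-0.008,0,0.102,0.006],[-0.008,0,0.102,0.006]]]' && python3 - <<'E'
from h import *
st()
f,W=shot("top");cv2.imwrite("pics/t2.png",cv2.resize(f["frame"][190:320,350:550],None,fx=4,fy=4));marks("top",W,["scoop","scoop_grip","scoop_lip"],1,f);marks("top",W,["walnut0"],8,f)
f,W=shot("scene");marks("scene",W,["scoop","scoop_grip","scoop_lip"],1,f)
go([.515,-.367,.14],84)
E
```

```text
time_s: 11.2
ee_pos: [0.5144, -0.3752, 0.2456]
eef_rot: [2.34, 2.094, 0.0]
contact_force: [0.6, 0.9, -2.2]
gripper_width: 0.0199
grasp_force: 50.0
{'time_s': np.float64(11.2), 'joint_pos': array([ 0.7  ,  0.702, -0.243,  1.915,  0.298,  0.559,  0.147]), 'ee_pos': array([ 0.514, -0.375,  0.246]), 'eef_rot': array([2.34 , 2.094, 0.   ]), 'contact_force': array([ 0.567,  0.898, -2.154]), 'wrist_torque': array([-0.158, -0.079, -0.023]), 'gripper_width': np.float64(0.02), 'grasp_force': np.float64(49.963)}
top scoop 0.96 [ 0.522 -0.292  0.01 ] [464, 259]
top scoop_grip 0.67 [ 0.514 -0.374  0.083] [516, 262]
top scoop_lip 0.68 [ 0.528 -0.239  0.01 ] [440, 256]
top walnut0 0.74 [ 0.552 -0.184  0.025] [416, 245]
top walnut0 0.73 [ 0.569 -0.146  0.024] [399, 237]
top walnut0 0.69 [ 0.663 -0.221  0.017] [430, 196]
top walnut0 0.66 [ 0.695 -0.301  0.016] [465, 182]
top walnut0 0.5 [ 0.563 -0.22   0.024] [432, 240]
top walnut0 0.48 [ 0.508 -0.14   0.023] [397, 265]
top walnut0 0.47 [ 0.503 -0.219  0.02 ] [433, 268]
scene scoop 0.71 [ 0.523 -0.291  0.012] [234, 174]
scene scoop_grip 0.76 [ 0.509 -0.376  0.077] [208, 149]
scene scoop_lip 0.75 [ 0.529 -0.241  0.008] [247, 179]
grasp pt [ 0.5142 -0.3751  0.0782] heading 83.64 tilt [ 2.e-04 -2.e-04 -1.e+00] -> shift [ 0.0082 -0.0001 -0.0618] turn -0.006
```

View pics/t2.png

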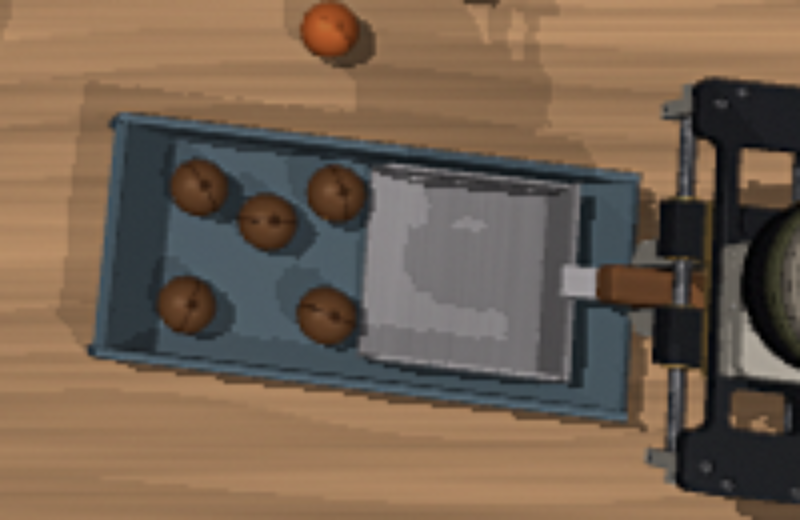

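```bash
python3 -m pendant '[[[0,0,0.003,0],[0,0,0.003,0]]]';  python3 -m pendant '[[[0,0,0.002,0],[0,0,0.002,0]]]'; python3 -c "
from h import *
st()"
```

```text
time_s: 11.9
ee_pos: [0.5142, -0.375, 0.2417]
eef_rot: [-2.341, -2.095, 0.0]
contact_force: [-0.3, 0.6, -1.3]
gripper_width: 0.0198
grasp_force: 50.0
time_s: 12.15
ee_pos: [0.5141, -0.3754, 0.2411]
eef_rot: [2.341, 2.093, -0.001]
contact_force: [-3.0, 0.0, 10.1]
gripper_width: 0.0202
grasp_force: 50.0
{'time_s': np.float64(12.15), 'joint_pos': array([ 0.698,  0.708, -0.24 ,  1.917,  0.301,  0.551,  0.144]), 'ee_pos': array([ 0.514, -0.375,  0.241]), 'eef_rot': array([ 2.341e+00,  2.093e+00, -1.000e-03]), 'contact_force': array([-3.0060e+00,  1.0000e-03,  1.0056e+01]), 'wrist_torque': array([ 0.248,  0.461, -0.069]), 'gripper_width': np.float64(0.02), 'grasp_force': np.float64(49.991)}
```

```bash
python3 -m pendant '[[[0.01,0,-0.001,0],[0.03,0,-0.001,0],[0.05,0,-0.001,0],[0.07,0,-0.001,0],[0.085,0,-0.001,0],[0.1,0,-0.001,0],[0.112,0,-0.001,0]]]'; python3 - <<'E'
from h import *
f,W=shot("top");cv2.imwrite("pics/t3.png",cv2.resize(f["frame"][190:320,350:550],None,fx=4,fy=4));marks("top",W,["scoop","scoop_lip"],1,f);marks("top",W,["walnut0"],8,f)
go([.515,-.367,.14],84)
E
```

```text
time_s: 13.02
ee_pos: [0.5261, -0.2646, 0.2417]
eef_rot: [2.34, 2.093, -0.005]
contact_force: [-8.5, -37.8, 18.7]
gripper_width: 0.0198
grasp_force: 50.0
top scoop 0.77 [ 0.535 -0.181  0.006] [413, 253]
top scoop_lip 0.79 [ 0.539 -0.129  0.007] [390, 251]
top walnut0 0.69 [ 0.694 -0.302  0.014] [465, 182]
top walnut0 0.65 [ 0.503 -0.166  0.024] [409, 267]
top walnut0 0.64 [ 0.665 -0.222  0.015] [431, 195]
top walnut0 0.56 [ 0.51  -0.13   0.027] [392, 264]
top walnut0 0.52 [ 0.57  -0.169  0.029] [410, 237]
top walnut0 0.43 [ 0.57  -0.14   0.028] [396, 237]
top walnut0 0.43 [ 0.54  -0.135  0.027] [394, 250]
grasp pt [ 0.5257 -0.2658  0.0745] heading 83.55 tilt [-9.0e-04 -3.6e-03 -1.0e+00] -> shift [-0.102   0.0007 -0.0651] turn -0.008
```

View pics/t3.png

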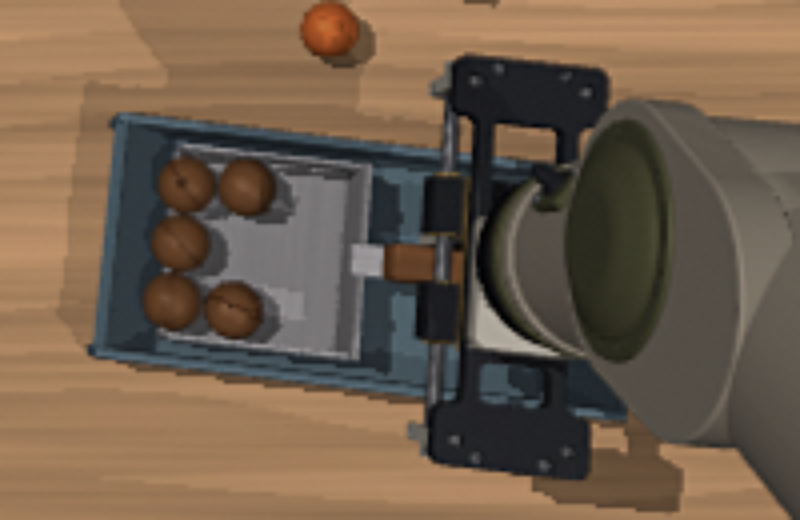

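```bash
python3 -m pendant '[[[0,0,-0.002,0],[0.003,0,-0.004,0],[0.005,0,-0.005,0]]]';python3 -m pendant '[[[0.003,0,-0.002,0],[0.005,0,-0.003,0]]]'; python3 - <<'E'
from h import *
f,W=shot("top");marks("top",W,["scoop","scoop_lip"],1,f);marks("top",W,["walnut0"],8,f)
f,W=shot("scene");marks("scene",W,["scoop","scoop_lip"],1,f)
E
```

```text
time_s: 13.6
ee_pos: [0.5261, -0.2614, 0.2463]
eef_rot: [2.342, 2.09, -0.006]
contact_force: [-3.4, -18.9, 4.4]
gripper_width: 0.0194
grasp_force: 50.0
time_s: 13.85
ee_pos: [0.5264, -0.2582, 0.2498]
eef_rot: [2.342, 2.087, -0.009]
contact_force: [-5.4, -24.5, 7.3]
gripper_width: 0.0196
grasp_force: 50.0
top scoop 0.6 [ 0.534 -0.175  0.01 ] [411, 253]
top scoop_lip 0.75 [ 0.538 -0.128  0.008] [390, 251]
top walnut0 0.66 [ 0.663 -0.223  0.017] [431, 195]
top walnut0 0.65 [ 0.572 -0.139  0.028] [396, 236]
top walnut0 0.57 [ 0.504 -0.173  0.03 ] [413, 267]
top walnut0 0.56 [ 0.514 -0.139  0.034] [397, 262]
top walnut0 0.56 [ 0.567 -0.172  0.032] [411, 238]
top walnut0 0.5 [ 0.695 -0.305  0.016] [467, 182]
top walnut0 0.44 [ 0.545 -0.132  0.029] [393, 248]
scene scoop 0.8 [ 0.534 -0.177  0.009] [265, 185]
scene scoop_lip 0.88 [ 0.542 -0.13   0.007] [279, 190]
```

```bash
python3 -m pendant '[[[0,0,-0.005,0],[0.005,0,-0.01,0],[0.01,0,-0.015,0],[0.014,0,-0.019,0]]]';python3 -m pendant '[[[0,0,0.006,0],[0,0,0.01,0]]]';python3 -m pendant '[[[0,0,0.005,0],[0,0,0.01,0]]]'; python3 - <<'E'
from h import *
st()
f,W=shot("top");marks("top",W,["scoop","scoop_lip"],1,f);marks("top",W,["walnut0"],8,f)
f,W=shot("scene");marks("scene",W,["scoop","scoop_lip"],1,f);cv2.imwrite("pics/s3.png",cv2.resize(f["frame"][120:240,170:330],None,fx=5,fy=5))
E
```

```text
time_s: 14.7
ee_pos: [0.5283, -0.2421, 0.2685]
eef_rot: [2.342, 2.09, -0.006]
contact_force: [-3.8, -16.3, 5.6]
gripper_width: 0.0196
grasp_force: 50.0
time_s: 14.95
ee_pos: [0.5281, -0.2442, 0.2596]
eef_rot: [2.342, 2.086, -0.008]
contact_force: [-6.9, -25.5, 20.4]
gripper_width: 0.0197
grasp_force: 50.0
time_s: 15.2
ee_pos: [0.5279, -0.2449, 0.2496]
eef_rot: [2.343, 2.085, -0.009]
contact_force: [-7.4, -25.7, 19.2]
gripper_width: 0.0197
grasp_force: 50.0
{'time_s': np.float64(15.2), 'joint_pos': array([ 0.471,  0.648, -0.2  ,  2.043,  0.284,  0.474, -0.06 ]), 'ee_pos': array([ 0.528, -0.245,  0.25 ]), 'eef_rot': array([ 2.343,  2.085, -0.009]), 'contact_force': array([ -7.429, -25.66 ,  19.194]), 'wrist_torque': array([-5.157,  1.476,  0.067]), 'gripper_width': np.float64(0.02), 'grasp_force': np.float64(50.006)}
top scoop 0.57 [ 0.538 -0.175  0.012] [411, 252]
top scoop_lip 0.81 [ 0.538 -0.127  0.008] [389, 251]
top walnut0 0.69 [ 0.692 -0.302  0.016] [466, 183]
top walnut0 0.59 [ 0.573 -0.133  0.029] [393, 235]
top walnut0 0.56 [ 0.513 -0.126  0.032] [391, 263]
top walnut0 0.54 [ 0.661 -0.22   0.014] [429, 197]
top walnut0 0.48 [ 0.546 -0.132  0.029] [393, 248]
top walnut0 0.47 [ 0.568 -0.164  0.031] [408, 238]
scene scoop 0.84 [ 0.534 -0.178  0.013] [265, 184]
scene scoop_lip 0.97 [ 0.542 -0.126  0.01 ] [280, 190]
```

View pics/s3.png

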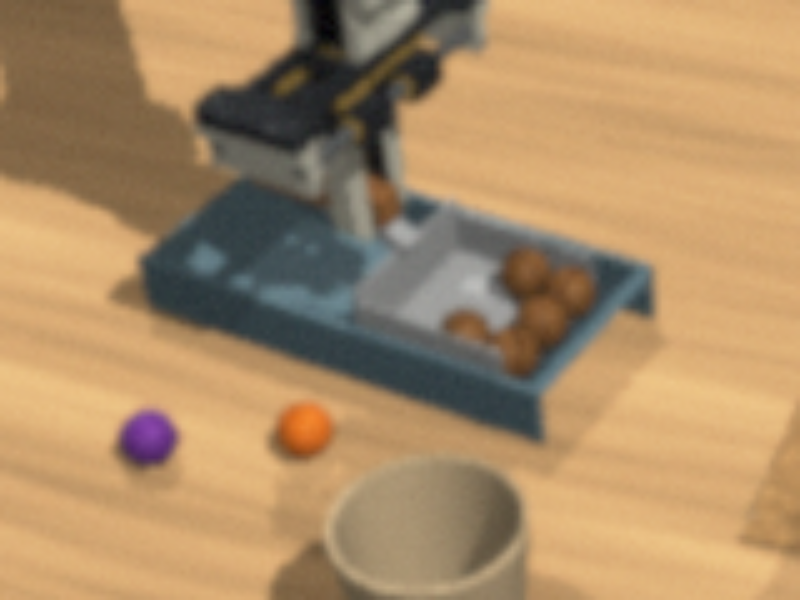

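```bash
python3 -m pendant '[[[-0.004,0,0.0,0],[-0.004,0,0,0],[-0.004,0,0,0],[-0.004,0,0,0],[-0.004,0,0,0]]]' 0.5; python3 -m pendant '[[[0,0,0.012,0],[0,0,0.022,0],[0,0,0.022,0]]]'; python3 - <<'E'
from h import *
st()
f,W=shot("top");marks("top",W,["scoop","scoop_lip"],1,f);marks("top",W,["walnut0"],8,f)
f,W=shot("scene");marks("scene",W,["scoop","scoop_lip","scoop_grip"],1,f);marks("scene",W,["walnut0"],8,f)
f,W=shot("wrist");marks("wrist",W,["scoop","scoop_grip"],1,f);cv2.imwrite("pics/w3.png",f["frame"])
go([.515,-.367,.14],83.6)
E
```

```text
time_s: 16.18
ee_pos: [0.5289, -0.2435, 0.2478]
eef_rot: [-2.34, -2.095, 0.0]
contact_force: [-0.6, -0.7, 0.2]
gripper_width: 0.0466
grasp_force: 0.0
time_s: 16.55
ee_pos: [0.5285, -0.2437, 0.2247]
eef_rot: [-2.34, -2.094, 0.002]
contact_force: [-0.5, -0.5, 0.2]
gripper_width: 0.0466
grasp_force: 0.0
{'time_s': np.float64(16.55), 'joint_pos': array([ 0.464,  0.687, -0.192,  2.052,  0.295,  0.43 , -0.065]), 'ee_pos': array([ 0.528, -0.244,  0.225]), 'eef_rot': array([-2.340e+00, -2.094e+00,  2.000e-03]), 'contact_force': array([-0.533, -0.468,  0.223]), 'wrist_torque': array([-0.018, -0.051,  0.002]), 'gripper_width': np.float64(0.047), 'grasp_force': np.float64(0.0)}
top scoop 0.7 [ 0.532 -0.177  0.01 ] [412, 254]
top walnut0 0.7 [ 0.568 -0.159  0.03 ] [405, 237]
top walnut0 0.7 [ 0.5   -0.2    0.026] [424, 269]
top walnut0 0.7 [ 0.661 -0.223  0.016] [431, 197]
top walnut0 0.65 [ 0.564 -0.192  0.032] [421, 239]
top walnut0 0.59 [ 0.509 -0.159  0.032] [406, 265]
top walnut0 0.52 [ 0.539 -0.162  0.03 ] [407, 251]
top walnut0 0.44 [ 0.696 -0.307  0.018] [468, 181]
scene scoop 0.76 [ 0.537 -0.179  0.006] [265, 186]
scene scoop_lip 0.62 [ 0.538 -0.128  0.008] [280, 189]
scene scoop_grip 0.88 [ 0.519 -0.266  0.073] [239, 159]
scene walnut0 0.68 [ 0.662 -0.225  0.015] [230, 206]
scene walnut0 0.68 [ 0.689 -0.31   0.014] [199, 206]
scene walnut0 0.59 [ 0.509 -0.174  0.03 ] [269, 175]
scene walnut0 0.47 [ 0.54  -0.171  0.027] [266, 181]
scene walnut0 0.41 [ 0.568 -0.171  0.028] [262, 187]
scene walnut0 0.41 [ 0.5   -0.204  0.028] [262, 171]
scene walnut0 0.36 [ 0.567 -0.205  0.03 ] [251, 184]
scene walnut0 0.36 [ 0.77  -0.081 -0.003] [259, 250]
wrist scoop 0.77 [ 0.537 -0.176  0.01 ] [322, 118]
wrist scoop_grip 0.84 [ 0.528 -0.263  0.071] [324, 322]
grasp pt [ 0.5288 -0.244   0.0591] heading 83.63 tilt [ 2.e-04 -1.e-04 -1.e+00] -> shift [-1.238e-01 -1.000e-04 -8.090e-02] turn 0.001
```

View pics/w3.png

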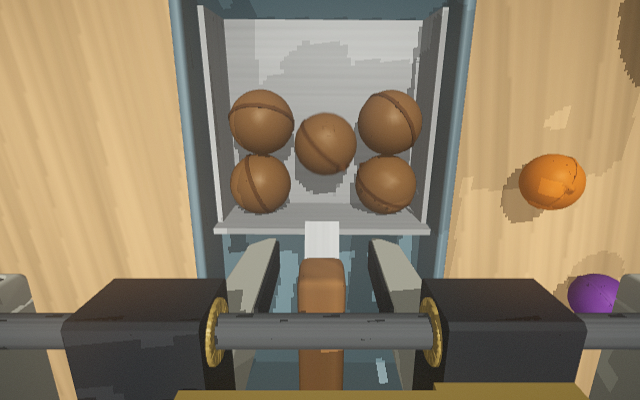

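```bash
python3 -m pendant '[[[0.005,0,0,0],[0.009,0,0,0],[0.012,0,0,0],[0.015,0,0,0],[0.018,0,0,0],[0.018,0,0,0]]]'; python3 - <<'E'
from h import *
st()
f,W=shot("scene");marks("scene",W,["scoop","scoop_lip","scoop_grip"],1,f)
f,W=shot("wrist");marks("wrist",W,["scoop","scoop_grip","scoop_lip"],1,f)
E
```

```text
time_s: 17.9
ee_pos: [0.5294, -0.2344, 0.2275]
eef_rot: [2.344, 2.08, -0.012]
contact_force: [-5.7, -31.0, 9.7]
gripper_width: 0.047
grasp_force: 16.0
{'time_s': np.float64(17.9), 'joint_pos': array([ 0.434,  0.679, -0.174,  2.061,  0.296,  0.422, -0.093]), 'ee_pos': array([ 0.529, -0.234,  0.227]), 'eef_rot': array([ 2.344,  2.08 , -0.012]), 'contact_force': array([ -5.678, -31.027,   9.718]), 'wrist_torque': array([-7.159,  1.103,  0.151]), 'gripper_width': np.float64(0.047), 'grasp_force': np.float64(16.001)}
scene scoop 0.76 [ 0.537 -0.178  0.01 ] [265, 185]
scene scoop_grip 0.73 [ 0.52  -0.265  0.072] [239, 159]
wrist scoop 0.92 [ 0.536 -0.173  0.01 ] [319, 125]
wrist scoop_grip 0.74 [ 0.527 -0.262  0.072] [323, 335]
wrist scoop_lip 0.98 [ 0.545 -0.131  0.012] [326, 41]
```

```bash
python3 -m pendant '[[[-0.012,0,0,0],[-0.022,0,-0.005,0],[-0.031,0,-0.012,0],[-0.031,0,-0.012,0]]]'; python3 -m pendant '[[[0,0,0,0],[0,0,0,0],[0,0,0,0],[0,0,0,0],[0,0,0,0]]]' 0 58; python3 - <<'E'
from h import *
st()
f,W=shot("scene");marks("scene",W,["scoop","scoop_lip","scoop_grip"],1,f)
f,W=shot("wrist");marks("wrist",W,["scoop","scoop_grip","scoop_lip"],1,f);marks("wrist",W,["walnut0"],8,f)
go([.515,-.367,.14],83.6)
E
```

```text
time_s: 18.8
ee_pos: [0.5275, -0.2572, 0.2386]
eef_rot: [2.341, 2.094, 0.001]
contact_force: [-0.3, -0.2, -0.7]
gripper_width: 0.0467
grasp_force: 0.0
time_s: 19.42
ee_pos: [0.5273, -0.2566, 0.2379]
eef_rot: [-2.341, -2.095, 0.0]
contact_force: [0.9, 1.2, -1.4]
gripper_width: 0.0194
grasp_force: 58.0
{'time_s': np.float64(19.425), 'joint_pos': array([ 0.496,  0.671, -0.207,  2.037,  0.29 ,  0.462, -0.039]), 'ee_pos': array([ 0.527, -0.257,  0.238]), 'eef_rot': array([-2.341, -2.095,  0.   ]), 'contact_force': array([ 0.937,  1.225, -1.44 ]), 'wrist_torque': array([ 0.016, -0.084,  0.018]), 'gripper_width': np.float64(0.019), 'grasp_force': np.float64(57.999)}
scene scoop 0.75 [ 0.536 -0.176  0.009] [265, 185]
scene scoop_lip 0.35 [ 0.508 -0.175  0.031] [269, 174]
scene scoop_grip 0.77 [ 0.519 -0.268  0.073] [238, 158]
wrist scoop 0.86 [ 0.536 -0.177  0.009] [321, 95]
wrist scoop_grip 0.78 [ 0.527 -0.269  0.069] [322, 292]
wrist walnut0 0.89 [ 0.569 -0.215  0.029] [388, 160]
wrist walnut0 0.78 [ 0.503 -0.172  0.024] [260, 92]
wrist walnut0 0.75 [ 0.57  -0.18   0.028] [387, 94]
wrist walnut0 0.62 [ 0.532 -0.211  0.03 ] [321, 160]
wrist walnut0 0.59 [ 0.659 -0.228  0.015] [538, 160]
wrist walnut0 0.58 [ 0.697 -0.298  0.016] [591, 263]
wrist walnut0 0.57 [ 0.5   -0.209  0.024] [264, 160]
grasp pt [ 0.5273 -0.2569  0.071 ] heading 83.64 tilt [-2.e-04 -1.e-04 -1.e+00] -> shift [-0.1108  0.     -0.069 ] turn 0.001
```

```bash
python3 -m pendant '[[[0,0,-0.008,0],[0,0,-0.022,0],[0,0,-0.036,0],[0.002,0,-0.044,0],[0.008,0,-0.046,0],[0.018,0,-0.046,0],[0.03,0,-0.045,0],[0.041,0,-0.041,0],[0.05,0,-0.035,0],[0.055,0,-0.028,0],[0.055,0,-0.022,0],[0.055,0,-0.02,0]]]'; python3 - <<'E'
from h import *
st()
f,W=shot("scene");marks("scene",W,["scoop","scoop_lip","scoop_grip"],1,f)
f,W=shot("wrist");marks("wrist",W,["scoop","scoop_grip","scoop_lip"],1,f);marks("wrist",W,["walnut0"],8,f)
go([.515,-.367,.14],83.6)
E
```

```text
time_s: 21.38
ee_pos: [0.5334, -0.2043, 0.2583]
eef_rot: [2.342, 2.09, -0.003]
contact_force: [-2.0, -10.7, 10.6]
gripper_width: 0.0195
grasp_force: 58.0
{'time_s': np.float64(21.375), 'joint_pos': array([ 0.407,  0.627, -0.207,  2.063,  0.273,  0.476, -0.118]), 'ee_pos': array([ 0.533, -0.204,  0.258]), 'eef_rot': array([ 2.342,  2.09 , -0.003]), 'contact_force': array([ -1.986, -10.652,  10.553]), 'wrist_torque': array([-1.482,  0.429,  0.128]), 'gripper_width': np.float64(0.019), 'grasp_force': np.float64(58.008)}
scene scoop 0.97 [ 0.546 -0.121  0.036] [280, 184]
scene scoop_lip 0.82 [ 0.548 -0.072  0.039] [295, 187]
scene scoop_grip 0.64 [ 0.529 -0.216  0.09 ] [252, 159]
wrist scoop 0.77 [ 0.543 -0.119  0.036] [321, 83]
wrist scoop_grip 0.94 [ 0.533 -0.212  0.096] [321, 290]
wrist walnut0 0.94 [ 0.699 -0.302  0.016] [557, 316]
wrist walnut0 0.88 [ 0.574 -0.161  0.053] [387, 158]
wrist walnut0 0.87 [ 0.538 -0.16   0.053] [320, 162]
wrist walnut0 0.8 [ 0.577 -0.129  0.055] [390, 96]
wrist walnut0 0.75 [ 0.51  -0.151  0.049] [267, 151]
wrist walnut0 0.57 [ 0.659 -0.226  0.012] [504, 225]
wrist walnut0 0.55 [ 0.511 -0.117  0.055] [258, 85]
grasp pt [ 0.5335 -0.2048  0.0915] heading 83.5 tilt [ 8.0e-04 -2.9e-03 -1.0e+00] -> shift [-0.1634  0.     -0.0481] turn -0.002
```

```bash
python3 -m pendant '[[[0.002,0,-0.008,0],[0.007,-0.001,-0.022,0],[0.015,-0.002,-0.038,0],[0.026,-0.004,-0.048,0],[0.04,-0.007,-0.053,0],[0.058,-0.01,-0.055,0],[0.082,-0.013,-0.055,0],[0.113,-0.016,-0.055,0],[0.152,-0.018,-0.055,0],[0.197,-0.018,-0.055,0],[0.247,-0.018,-0.055,0],[0.298,-0.018,-0.055,0],[0.35,-0.018,-0.055,0],[0.35,-0.018,-0.055,0],[0.35,-0.018,-0.055,0],[0.35,-0.018,-0.055,0]]]'; python3 - <<'E'
from h import *
st()
f,W=shot("top");marks("top",W,["scoop","scoop_lip","bowl"],1,f);marks("top",W,["walnut0"],8,f);cv2.imwrite("pics/t4.png",cv2.resize(f["frame"][170:310,110:310],None,fx=4,fy=4))
f,W=shot("wrist");marks("wrist",W,["scoop"],1,f);marks("wrist",W,["walnut0"],8,f)
go([.515,-.367,.14],83.6)
E
```

```text
time_s: 23.82
ee_pos: [0.554, 0.1466, 0.3128]
eef_rot: [2.343, 2.093, -0.002]
contact_force: [-0.4, 0.7, -2.4]
gripper_width: 0.0195
grasp_force: 58.0
{'time_s': np.float64(23.825), 'joint_pos': array([-0.216,  0.546, -0.204,  2.024,  0.191,  0.59 , -0.663]), 'ee_pos': array([0.554, 0.147, 0.313]), 'eef_rot': array([ 2.343e+00,  2.093e+00, -2.000e-03]), 'contact_force': array([-0.438,  0.663, -2.434]), 'wrist_torque': array([-0.24 ,  0.009, -0.016]), 'gripper_width': np.float64(0.02), 'grasp_force': np.float64(57.994)}
top walnut0 0.68 [ 0.696 -0.303  0.015] [466, 182]
top walnut0 0.43 [ 0.664 -0.22   0.016] [430, 195]
wrist scoop 0.6 [0.566 0.229 0.089] [324, 90]
wrist walnut0 0.96 [0.593 0.206 0.11 ] [382, 129]
wrist walnut0 0.89 [0.534 0.25  0.108] [256, 54]
wrist walnut0 0.67 [0.562 0.212 0.11 ] [321, 124]
wrist walnut0 0.56 [0.53  0.207 0.108] [264, 141]
grasp pt [0.5544 0.1474 0.1461] heading 83.61 tilt [ 0.  0. -1.] -> shift [-0.5156  0.0181  0.0061] turn 0.0
```

View pics/t4.png

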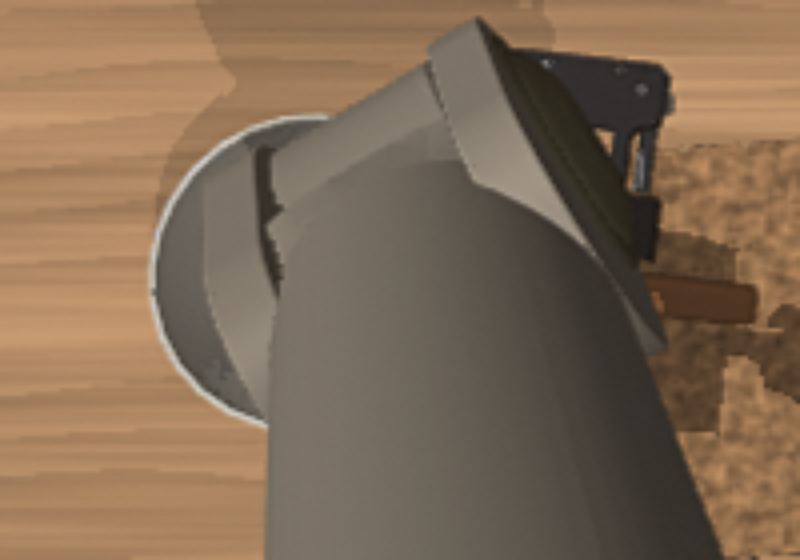

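```bash
python3 -m pendant '[[[0.004,0,-0.006,0],[0.01,0,-0.016,0],[0.016,0,-0.026,0],[0.021,0,-0.032,0],[0.024,0,-0.035,0],[0.025,0,-0.035,0]]]';python3 -m pendant '[[[0,0,0,0],[0,0,0,0]]]' 0 15; python3 -m pendant '[[[0,0,0,0],[0,0,0,0]]]' 0 9; python3 - <<'E'
from h import *
st()
f,W=shot("wrist");marks("wrist",W,["scoop","scoop_lip"],1,f);marks("wrist",W,["walnut0"],8,f)
f,W=shot("scene");marks("scene",W,["scoop","scoop_lip","scoop_grip"],1,f);marks("scene",W,["walnut0"],8,f)
E
```

```text
time_s: 24.98
ee_pos: [0.5571, 0.1728, 0.3482]
eef_rot: [2.341, 2.095, 0.0]
contact_force: [-0.0, -0.2, -3.0]
gripper_width: 0.0198
grasp_force: 58.0
time_s: 25.22
ee_pos: [0.557, 0.1723, 0.3477]
eef_rot: [-2.341, -2.094, 0.001]
contact_force: [-0.1, -0.0, -3.3]
gripper_width: 0.0196
grasp_force: 15.0
time_s: 25.48
ee_pos: [0.5571, 0.1725, 0.3479]
eef_rot: [-2.341, -2.095, 0.0]
contact_force: [-0.3, 0.1, -2.5]
gripper_width: 0.0204
grasp_force: 9.0
{'time_s': np.float64(25.475), 'joint_pos': array([-0.246,  0.508, -0.218,  1.974,  0.169,  0.677, -0.68 ]), 'ee_pos': array([0.557, 0.172, 0.348]), 'eef_rot': array([-2.341, -2.095,  0.   ]), 'contact_force': array([-0.307,  0.095, -2.466]), 'wrist_torque': array([-0.209, -0.046, -0.08 ]), 'gripper_width': np.float64(0.02), 'grasp_force': np.float64(9.0)}
wrist scoop 0.57 [0.563 0.221 0.089] [322, 144]
wrist scoop_lip 0.79 [0.568 0.265 0.075] [323, 77]
wrist walnut0 0.87 [0.56  0.204 0.116] [320, 176]
wrist walnut0 0.68 [0.533 0.245 0.102] [271, 113]
wrist walnut0 0.68 [0.594 0.205 0.117] [374, 169]
wrist walnut0 0.6 [0.591 0.321 0.022] [344, 3]
wrist walnut0 0.59 [0.533 0.211 0.114] [277, 169]
scene scoop 0.95 [0.56  0.21  0.087] [392, 198]
scene scoop_lip 0.94 [0.57  0.249 0.06 ] [405, 212]
scene scoop_grip 0.73 [0.553 0.162 0.184] [378, 163]
scene walnut0 0.7 [0.601 0.278 0.068] [414, 220]
scene walnut0 0.68 [0.546 0.301 0.023] [425, 221]
scene walnut0 0.65 [ 0.692 -0.308  0.016] [199, 206]
scene walnut0 0.53 [ 0.662 -0.223  0.013] [230, 207]
scene walnut0 0.45 [0.591 0.323 0.018] [430, 236]
scene walnut0 0.43 [0.571 0.283 0.067] [418, 213]
scene walnut0 0.43 [0.534 0.281 0.065] [420, 205]
```

```bash
python3 -m pendant '[[[0,0,-0.005,0],[0,0,-0.015,0],[0,0,-0.025,0],[0,0,-0.025,0],[0,0,-0.025,0]]]' 0 40; python3 - <<'E'
from h import *
st()
f,W=shot("wrist");marks("wrist",W,["scoop","scoop_lip","bowl"],1,f);marks("wrist",W,["walnut0"],8,f)
f,W=shot("scene");marks("scene",W,["scoop","scoop_lip","scoop_grip","bowl"],1,f);marks("scene",W,["walnut0"],8,f)
cv2.imwrite("pics/s5.png",cv2.resize(f["frame"][100:300,280:500],None,fx=3,fy=3))
E
```

```text
time_s: 26.55
ee_pos: [0.557, 0.1725, 0.3731]
eef_rot: [2.341, 2.095, 0.0]
contact_force: [-0.3, 1.2, -2.1]
gripper_width: 0.0199
grasp_force: 40.0
{'time_s': np.float64(26.55), 'joint_pos': array([-0.238,  0.476, -0.226,  1.952,  0.155,  0.73 , -0.667]), 'ee_pos': array([0.557, 0.172, 0.373]), 'eef_rot': array([2.341, 2.095, 0.   ]), 'contact_force': array([-0.268,  1.161, -2.066]), 'wrist_torque': array([-0.102, -0.019, -0.019]), 'gripper_width': np.float64(0.02), 'grasp_force': np.float64(39.998)}
wrist scoop 0.72 [0.563 0.208 0.113] [324, 162]
wrist scoop_lip 0.76 [0.565 0.251 0.091] [321, 97]
wrist bowl 0.85 [0.566 0.312 0.002] [316, 29]
wrist walnut0 0.83 [0.598 0.289 0.027] [354, 48]
wrist walnut0 0.76 [0.554 0.316 0.017] [301, 24]
wrist walnut0 0.65 [0.562 0.285 0.024] [314, 58]
wrist walnut0 0.58 [0.588 0.321 0.022] [338, 10]
scene scoop 0.82 [0.559 0.209 0.11 ] [393, 191]
scene scoop_lip 0.69 [0.564 0.255 0.087] [409, 203]
scene scoop_grip 0.88 [0.551 0.163 0.211] [379, 153]
scene bowl 0.75 [ 0.571  0.313 -0.003] [426, 235]
scene walnut0 0.66 [0.55  0.318 0.019] [431, 224]
scene walnut0 0.65 [0.586 0.328 0.018] [432, 235]
scene walnut0 0.63 [ 0.691 -0.308  0.015] [199, 206]
scene walnut0 0.45 [ 0.663 -0.223  0.013] [230, 207]
scene walnut0 0.41 [0.592 0.294 0.026] [419, 231]
scene walnut0 0.4 [0.563 0.291 0.02 ] [419, 225]
```

View pics/s5.png

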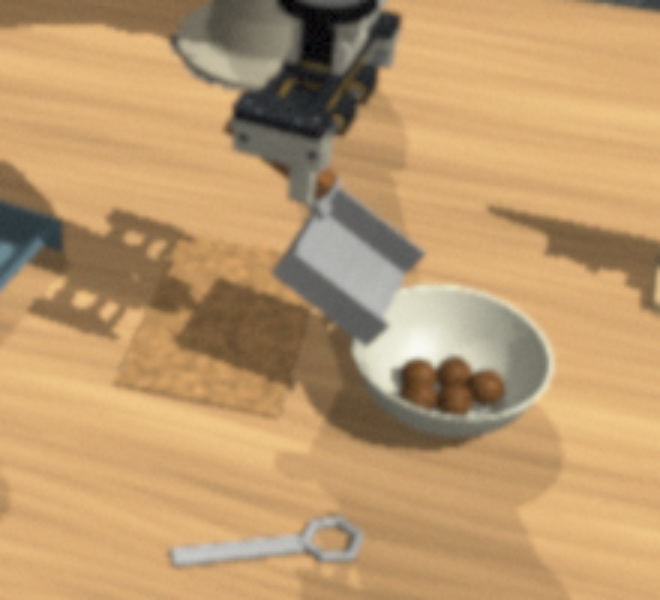

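```bash
python3 -c "
from h import *
go([.535,.0995,.206],2.3)"; 
```

```text
grasp pt [0.5571 0.1725 0.2059] heading 83.65 tilt [-2.e-04 -1.e-04 -1.e+00] -> shift [-0.075  -0.0138 -0.0001] turn 1.42
```

```bash
python3 -m pendant '[[[-0.02,0,-0.01,0],[-0.06,-0.005,-0.01,0.05],[-0.075,-0.01,-0.01,0.2],[-0.075,-0.014,-0.005,0.37],[-0.075,-0.014,0,0.55],[-0.075,-0.014,0,0.73],[-0.075,-0.014,0,0.91],[-0.075,-0.014,0,1.09],[-0.075,-0.014,0,1.27],[-0.075,-0.014,0,1.42],[-0.075,-0.014,0.03,1.42],[-0.075,-0.014,0.06,1.42],[-0.075,-0.014,0.07,1.42],[-0.075,-0.014,0.07,1.42]]]'; python3 - <<'E'
from h import *
st()
f,W=shot("wrist");marks("wrist",W,["scoop","scoop_lip","scoop_grip","mat"],1,f)
f,W=shot("scene");marks("scene",W,["scoop","scoop_lip","scoop_grip","mat"],1,f)
f,W=shot("top");marks("top",W,["scoop","scoop_lip","scoop_grip","mat"],1,f);axis(f,W,"top","mat",.004)
go([.495,.0985,.070],2.3)
E
```

```text
time_s: 28.85
ee_pos: [0.5349, 0.0989, 0.3031]
eef_rot: [3.141, 0.061, -0.001]
contact_force: [-0.2, 0.2, -1.8]
gripper_width: 0.0198
grasp_force: 40.0
{'time_s': np.float64(28.85), 'joint_pos': array([-0.384,  0.532,  0.138,  2.111, -0.144,  0.508, -1.67 ]), 'ee_pos': array([0.535, 0.099, 0.303]), 'eef_rot': array([ 3.141e+00,  6.100e-02, -1.000e-03]), 'contact_force': array([-0.189,  0.172, -1.834]), 'wrist_torque': array([0.   , 0.046, 0.027]), 'gripper_width': np.float64(0.02), 'grasp_force': np.float64(39.998)}
wrist scoop 0.66 [0.569 0.101 0.042] [322, 165]
wrist scoop_lip 0.77 [0.617 0.1   0.02 ] [326, 95]
wrist scoop_grip 0.9 [0.528 0.099 0.139] [321, 289]
wrist mat 0.67 [ 0.569  0.312 -0.002] [65, 146]
scene scoop 0.79 [0.57  0.101 0.041] [351, 205]
scene scoop_lip 0.89 [0.614 0.102 0.019] [346, 221]
scene scoop_grip 0.79 [0.522 0.1   0.145] [357, 164]
scene mat 0.71 [ 0.528  0.105 -0.002] [356, 207]
top scoop_lip 0.63 [0.588 0.296 0.027] [199, 229]
top scoop_grip 0.4 [0.582 0.325 0.019] [187, 232]
top mat rect at z 0.004 ((0.5293818116188049, 0.05434966832399368), (0.22968310117721558, 0.058452997356653214), 3.249553680419922)
grasp pt [0.5348 0.0995 0.136 ] heading 2.28 tilt [-1.e-04 -1.e-04 -1.e+00] -> shift [-0.0398 -0.0005  0.066 ] turn -0.0
```

```bash
python3 -m pendant '[[[0.004,0,0.008,0],[0.006,0,0.015,0],[0.002,0,0.02,0],[-0.004,0,0.026,0],[-0.012,0,0.034,0],[-0.018,0,0.042,0],[-0.024,0,0.05,0],[-0.029,0,0.058,0],[-0.034,0,0.064,0],[-0.034,0,0.065,0]]]' 0 15; python3 - <<'E'
from h import *
st()
f,W=shot("wrist");marks("wrist",W,["scoop","scoop_lip","scoop_grip"],1,f)
f,W=shot("scene");marks("scene",W,["scoop","scoop_lip","scoop_grip","mat"],1,f)
E
```

```text
time_s: 30.9
ee_pos: [0.5009, 0.0982, 0.2375]
eef_rot: [3.141, 0.063, -0.001]
contact_force: [-1.3, -0.4, 1.0]
gripper_width: 0.0198
grasp_force: 15.0
{'time_s': np.float64(30.9), 'joint_pos': array([-0.368,  0.618,  0.09 ,  2.223, -0.174,  0.308, -1.659]), 'ee_pos': array([0.501, 0.098, 0.238]), 'eef_rot': array([ 3.141e+00,  6.300e-02, -1.000e-03]), 'contact_force': array([-1.314, -0.442,  1.038]), 'wrist_torque': array([0.066, 0.27 , 0.002]), 'gripper_width': np.float64(0.02), 'grasp_force': np.float64(15.0)}
wrist scoop 0.92 [0.573 0.105 0.001] [317, 111]
wrist scoop_lip 0.89 [0.626 0.102 0.002] [326, 15]
scene scoop 0.74 [0.572 0.101 0.002] [350, 216]
scene scoop_lip 0.92 [0.62  0.104 0.002] [346, 227]
scene scoop_grip 0.64 [0.485 0.094 0.073] [358, 177]
scene mat 0.94 [ 0.525  0.101 -0.001] [355, 206]
```

Level on the mat; release, rise and verify.

```bash
python3 -m pendant '[[[0,0,0,0],[0,0,0,0],[0,0,0,0],[0,0,0,0],[0,0,0,0],[0,0,-0.03,0],[0,0,-0.08,0],[0,0,-0.14,0],[-0.03,0,-0.2,0],[-0.03,0,-0.2,0],[-0.03,0,-0.2,0]]]' 0.6; python3 - <<'E'
from h import *
f,W=shot("top");marks("top",W,["dish","pot","opener","bowl","scoop"],1,f)
f,W=shot("scene");marks("scene",W,["scoop","scoop_lip","scoop_grip","mat","bowl","pot","opener"],1,f);marks("scene",W,["walnut0"],8,f)
cv2.imwrite("pics/s6.png",f["frame"][50:350,150:550])
E
```

```text
time_s: 32.72
ee_pos: [0.4707, 0.0971, 0.4381]
eef_rot: [-3.14, -0.063, -0.001]
contact_force: [0.2, -0.1, -0.8]
gripper_width: 0.0561
grasp_force: 0.0
top dish 0.93 [ 0.53  -0.235 -0.001] [437, 255]
top pot 0.79 [ 0.768 -0.08   0.002] [366, 152]
top opener 0.92 [ 0.778  0.21  -0.005] [243, 149]
top bowl 0.73 [ 0.566  0.312 -0.004] [196, 239]
top scoop 0.74 [0.569 0.103 0.006] [287, 238]
scene scoop 0.71 [0.574 0.103 0.004] [350, 216]
scene scoop_lip 0.89 [0.621 0.103 0.001] [345, 228]
scene scoop_grip 0.95 [0.485 0.095 0.069] [358, 178]
scene mat 0.63 [ 0.525  0.104 -0.003] [356, 207]
scene bowl 0.84 [ 0.575  0.314 -0.004] [426, 237]
scene pot 0.63 [ 0.77  -0.081 -0.003] [259, 250]
scene opener 0.91 [0.775 0.207 0.002] [367, 281]
scene walnut0 0.67 [ 0.691 -0.308  0.014] [199, 206]
scene walnut0 0.64 [0.552 0.317 0.018] [430, 225]
scene walnut0 0.61 [0.565 0.342 0.029] [439, 228]
scene walnut0 0.58 [0.594 0.297 0.025] [420, 232]
scene walnut0 0.53 [ 0.662 -0.226  0.012] [230, 207]
scene walnut0 0.47 [0.587 0.326 0.021] [431, 234]
scene walnut0 0.38 [0.566 0.294 0.021] [420, 226]
scene walnut0 0.2 [0.571 0.311 0.001] [425, 234]
```

View pics/s6.png

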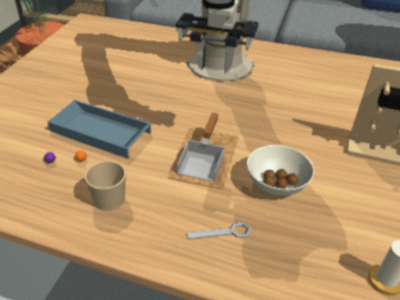

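The picture shows all five nuts in the bowl (crop about 280,178), the scoop upright on its mat (about 202,160), the dish empty, and everything else in place.

```bash
python3 -c "
from cell import bot
print(bot.job_done())"
```

```text
the job is handed in; nothing more can be done
None
```

All five walnuts are in the bowl, the scoop is back on its mat right side up, nothing else was disturbed, and I handed the job in at about 33 s of the 64 s allowed.

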